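# Coin under the fair's microscope

## Robot

A 7-joint arm with a two-finger parallel gripper is mounted at the origin on the work surface. World frame = base frame: x ahead of the robot, y to its left, z up, the work surface at z = 0. Lengths are in m, angles in rad, forces in N, time in s.
With the tool pointing down it reaches from about 0.425 to 0.875 m from the base axis. Payload 4.7 kg.
Tool frame: the origin (TCP) lies at the very end of the fingers, on their centre line; the grasp point (between the pads) lies 19 mm behind it; z points along the fingers, y is the line along which they close (so a half turn about z gives the same grasp; the last joint's range is limited). The gripper opens to 87 mm and grips with 3 to 60 N. Pads are 19 mm wide; open, the fingers measure 117 mm over their backs; the gripper's body (75 mm by 190 mm) begins 51 mm behind the grasp point.
Start: joints at [1.132, 0.321, -0.07, 1.45, 0.023, 1.371, -0.057], TCP at [0.284, -0.585, 0.223] pointing down, gripper open.
Joint ranges: [-2.86, 2.86], [-0.3, 2.09], [-1.38, 1.24], [0.06, 2.45], [-1.56, 4.7], [0.09, 2.05], [-2.69, 2.69]. Speed limits (rad/s): [2.57, 2.57, 3.14, 3.14, 3.14, 3.14, 3.14].

## Interface

Orientations are given as a rotation vector (axis times angle).
In Python, from bench import ctrl gives the robot as it stands.
- The arm moves only by the shell command python3 -m jog 'ROWS' [FORCE]. ROWS is JSON, a list that holds one entry, the list of rows, each a list of 7 numbers: the shift along the tool's x, y, z in mm, then the turn, a rotation vector about the tool's x, y, z in degrees, then the finger opening in mm, from 0 to 87. A call has 1 to 10 rows; each row is the pose to reach, as a shift and turn from the pose commanded when the call began, along the tool's axes at that moment; what a row does not reach only later rows make up. A row lasts 1/10 s, in which the tool goes at most 50 mm and 8.59 degrees, less where a joint would pass 70% of its speed; a pose out of reach is approached as far as the arm can. A call with a gripper value outside its range is refused whole. The fingers move at their own pace and stop on an object; FORCE is the grip in N (left out, the last holds). Time passes only in rows, so rows that repeat a pose let the fingers close. It gives the time, the measured TCP pose, the force, the opening and the grip force at its end, in the units of the state.
- ctrl.get_state(): the state, without advancing time (a new reading comes with each control period).
- ctrl.get_image(name): name is "side" or "top"; returns a dict with "image" (384x512x3 uint8, red, green, blue), "depth" (384x512 float32, m along the optical axis (not along the pixel's ray), 0 where there is no reading), "fov_y" (degrees; the focal length in pixels is half the picture's height over the tangent of half this angle, whatever the lens; pixels are square), "cx", "cy" (the principal point, pixels), "rvec" (rotation vector, rad) and "tvec" (3), from world to camera coordinates, as OpenCV has them. Camera axes: x right, y down, z forward; pixel columns grow to the right and rows downward; lengths in m; the calibration is good to about 2 mm. A picture is of the moment at which its call begins.
- ctrl.close_job(): hands the job in; it is judged then, once.
The state is a dict: "time": time; "joint_positions": joint angles; "qd": joint speeds; "joint_torque": joint torques, N m; "position": TCP position; "tool_rot": TCP orientation; "ft_force": force on the tool from outside, world axes, zero at the start; "torque": the same for the moment, N m; "grip_width": opening from 0.0 (shut) to 1.0 (fully open); "grip_force": force on a finger pad.
Only numpy, scipy, OpenCV 4.12 (cv2) and the standard library are available. Lean on these libraries where they do the work, as an engineer would, in place of code of your own. Each camera call takes 0.05 s, during which the arm holds its last target. There are 200 camera calls.

## Task

Take the slabbed coin with the largest coin from its easel and lay it gently, flat and face up, on the microscope's stage with the coin itself centred under the optical axis, and let go of it. Then turn the nosepiece on until the longest objective clicks home over the coin. Neither drop the slab nor force or knock the microscope, and leave everything else where it stands.

Things in the scene. Friction and masses are not known exactly. Their poses are not given: they have to be found in the camera images.
- microscope: Heavy, fixed inspection microscope. Origin: on the table straight below the optical axis. Its -x side is the open loading side (at yaw 0 it faces the robot), y points to its pillar, z up. Foot: x -85 to 85, y -95 to 185 mm, 22 mm high. A flat round black stage plate, 112 mm across, lies on it around the origin. Two thin stage clips are swung aside at x +-66 to 71, y 10 to 56, up to 28 mm high.
- stage_centre (a point): Centre of the stage plate, on its top surface, 25 mm above the table, on the optical axis.
- head_under (a point): Middle of the white head's underside, on the optical axis, 275 mm above the table (microscope axes). The head is 52 mm wide (x -26 to 26), from y -56 to 48 and z 275 to 325; a 48 mm wide limb joins it to the pillar; a prism box (x -42 to 42, y -27 to 35) and two eyepieces leaning to the pillar stand above z 337. A leaning round neck, 54 mm thick, joins it to the nosepiece.
- pillar_foot (a point): Foot of the microscope's upright steel pillar (30 mm diameter, up to z 392; 52 mm collar at the bottom), at y 150 mm in the microscope's frame. A focus block 56 x 62 x 85 mm sits on it at z 262 to 348, its round knobs reaching x -68 and 68.
- lamp_tip (a point): Light end of a thin gooseneck spot lamp that rises from the foot on the far (+x) side, at x 60, y 120 mm in the microscope's frame, to 175 mm high and bends back to this point, 65 mm beside the optical axis. Rigid.
- turret_centre (a point): Middle of the revolving nosepiece, on its axis, at x 0, y -24.7, z 218 mm in the microscope's frame. The axis leans 18 degrees: its upward direction in that frame is (0, 0.309, 0.951). The nosepiece's knurled steel ring, 78 mm in diameter, reaches 13.5 mm above and 5 mm below this point along the axis.
- nosepiece (a joint): Turn of the nosepiece in rad, growing clockwise seen from above. Click stops at -1.571 (32 mm objective over the stage), 0 (45 mm), 1.571 (64 mm, the longest), 3.142 (empty port, flat black cap). Range -1.9 to 3.5; starts at -0.62 to 0.05. About 0.02 N m turns it, about 0.2 N m takes it into or out of a click; within 6 degrees of a click it pulls itself home, else it stays where left.
- long_tip (a point): Front centre of the longest objective (64 mm; at joint 0 on the loading side). Each objective leans 18 degrees outwards from the nosepiece axis; its mount is 26 mm from that axis, 4 mm below turret_centre along it; in use it hangs plumb on the optical axis. Barrels: plain aluminium, 24 mm in diameter, 13 mm at the front end. They may be pushed sideways to turn the nosepiece.
- mid_tip (a point): Front centre of the middle objective (45 mm), which is over the stage at joint 0.
- short_tip (a point): Front centre of the shortest objective (32 mm), at joint 0 on the far (+x) side.
- slab_large: The slabbed coin to be examined: rigid slab 85 x 60 x 8 mm, about 60 g, pale rim and dark face, with the largest of the three coins (40 mm). Origin: centre of its back; x along the 85 mm from the paper-label end to the coin end, y across the 60 mm, z out of its face. On its easel it lies back 50 degrees from upright: coin end low, label end high and nearer the robot, face looking up and away from the robot.
- coin_large (a point): Centre of the 40 mm coin, on the slab's face: 10 mm from the slab's middle towards its coin end, 8 mm above its back.
- easel_large: Black display easel, fixed, with slab_large. Origin: on the table under its middle; at yaw 0 it faces +x. 40 mm wide, 90 mm deep: the slab overhangs it 10 mm on each side. The slab's origin is 39 mm above the easel's, its low edge 12 mm and its high end 73 mm above the table; a 9 mm lip stands at its low end. Three equal easels stand about 140 mm apart, side by side, in any order.
- easel_mid: An equal easel, with slab_mid.
- easel_small: An equal easel, with slab_small.
- slab_mid: An equal slab on an equal easel with a 28 mm coin; same axes. To be left alone.
- slab_small: An equal slab on an equal easel with an 18 mm coin; same axes. To be left alone.
- coin_tube: Clear upright coin tube with a black lid, 44 mm in diameter, 68 mm high, standing on the robot side of the microscope. Origin under its middle. To be left alone.
- loupe: Steel folding loupe lying open, 68 x 27 x 18 mm, origin under its case. To be left alone.
- scale: Black pocket scale, 125 x 75 x 20 mm, origin under its middle, beyond the easels. To be left alone.
- calipers: Digital calipers lying flat, 200 mm long, 12 mm high. To be left alone.
- medal: Bronze medal lying flat, 60 mm across, 5 mm thick. To be left alone.
- capsule: Round coin capsule lying flat, 46 mm across, 7 mm thick. To be left alone.
Not all that is in view belongs to the job. Leave any purple or turquoise look-alike of the slab_large alone.

How it is judged:
On the way, in this order (a step that is already met when the one before it is completed fails the run):
1. the slab with the largest coin lies flat on the stage, coin centred, let go, before the long objective is brought round (horizontal distance between coin_large and stage_centre below 0.009 m and z of slab_large in the frame of microscope between 0.022 and 0.028 m and angle between slab_large's own z axis and vertical below 0.06 rad and contact force between the fingers and slab_large below 0.05 N and value of joint nosepiece below 0.6 rad), for 0.2 s.
2. the longest objective has clicked home (value of joint nosepiece between 1.521 and 1.621 rad), for 0.2 s.
At the end, for the whole second after the job is handed in: The slab with the largest coin lies at rest on the stage plate, face up and flat within 3.4 degrees and 3 mm of height, its coin's centre within 9 mm of the optical axis; the nosepiece is at rest within 0.05 rad of 1.571, the click stop of the longest objective (all of step 2 and horizontal distance between coin_large and stage_centre below 0.009 m and z of slab_large in the frame of microscope between 0.022 and 0.028 m and angle between slab_large's own z axis and vertical below 0.06 rad and linear speed of slab_large below 0.01 m/s and velocity of joint nosepiece between -0.05 and 0.05 rad/s); the robot touches nothing.
It fails at once if the other slabs are moved by more than 20 mm (distance of any of slab_mid, slab_small from where it was at the start of the episode above 0.02 m).
It fails at once if the coin tube, loupe, scale, calipers, medal or capsule is moved by more than 20 mm (distance of any of coin_tube, loupe, scale, calipers, medal, capsule from where it was at the start of the episode above 0.02 m).
It fails at once if the robot bumps or forces the microscope with more than 40 N (contact force between any of the fingers, the arm and microscope above 40 N).
It fails at once if the slab is dropped: it moves faster than 0.5 m/s with no finger touching it (linear speed of slab_large above 0.5 m/s and contact force between the fingers and slab_large below 0.02 N).
It fails at once if the slab is pressed or knocked on the microscope with more than 40 N (contact force between slab_large and microscope above 40 N).
It also fails if it takes over 64 s, if anything falls off the work surface, if the arm or the gripper's body presses on something with over 40 N, if the wrist force passes 120 N, or if a joint passes its speed limit or range.

## Working session

There is one attempt and no reset: what is moved stays moved. The work goes in short steps, Python scripts to look and compute and a shell command to move; the robot and the scene stay as the last step left them, time stands still between calls to the robot, and variables do not carry over. Pictures are saved under pics/ and viewed, at most 10 in all, crops included, and the job is handed in when it is done.

```bash
ls; mkdir -p pics; cat > h.py <<'E'
import numpy as np, cv2, json
from scipy.spatial.transform import Rotation as R
from bench import ctrl
def grab(n):
    d=ctrl.get_image(n); h,w=d["depth"].shape
    f=h/2/np.tan(np.radians(d["fov_y"])/2)
    Rm=cv2.Rodrigues(np.array(d["rvec"],float))[0]; t=np.array(d["tvec"],float).ravel()
    v,u=np.mgrid[:h,:w]; z=d["depth"]
    P=np.stack([(u-d["cx"])/f*z,(v-d["cy"])/f*z,z],-1)
    d["W"]=(P-t)@Rm; d["W"][z==0]=np.nan
    d["f"],d["R"],d["t"]=f,Rm,t; d["C"]=-Rm.T@t
    return d
def ray(d,u,v,zp):
    r=d["R"].T@np.array([(u-d["cx"])/d["f"],(v-d["cy"])/d["f"],1]); return d["C"]+r*(zp-d["C"][2])/r[2]
def proj(d,p):
    q=d["R"]@np.array(p)+d["t"]; return q[:2]/q[2]*d["f"]+[d["cx"],d["cy"]]
def delta(goal_p,goal_R):
    "shift (mm) and rotvec (deg) in tool axes from the measured pose"
    s=ctrl.get_state(); T=R.from_rotvec(s["tool_rot"])
    return np.round(T.inv().apply(np.array(goal_p)-s["position"])*1e3,1), np.round((T.inv()*goal_R).as_rotvec(degrees=True),1)
E
python3 - <<'E'
from h import *
for n in ("side","top"):
    d=grab(n); cv2.imwrite(f"pics/{n}0.png",cv2.resize(d["image"][...,::-1],(800,600),interpolation=cv2.INTER_CUBIC)); print(n,d["C"],d["f"],d["cx"],d["cy"],d["R"][2], (d["depth"]==0).mean())
print(ctrl.get_state())
E
```

```text
pics
side [-0.11092648  0.74838834  0.76775608] 499.9558637394852 260.7182289282145 195.42566114936753 [ 0.52224089 -0.68080405 -0.51358573] 0.049067179361979164
top [ 0.42417382 -0.02176274  1.35402041] 467.942174696732 265.31437505794577 195.62944249103302 [ 0.07586058 -0.00259364 -0.99711506] 0.00396728515625
{'time': 0.1, 'joint_positions': array([ 1.13210818,  0.3217526 , -0.07006056,  1.45157895,  0.02261658,
        1.37085358, -0.05692044]), 'qd': array([ 0.00076226, -0.0026461 , -0.00135104, -0.00371305, -0.00050649,
       -0.00052893,  0.00169426]), 'joint_torque': array([ 1.24747480e-04, -4.92569911e+01, -4.05487949e-01, -3.13398600e+01,
       -6.42043306e-02,  3.95285001e-02,  5.07692721e-05]), 'position': array([ 0.28406352, -0.58405662,  0.22155529]), 'tool_rot': array([-3.05974512e+00, -7.04771938e-01,  8.21075404e-04]), 'ft_force': array([-0.58807274, -0.76107606,  0.32983162]), 'torque': array([ 0.02032938, -0.01185242,  0.03222786]), 'grip_force': 0.0, 'grip_width': 1.0018170873697165}
```

View pics/side0.png

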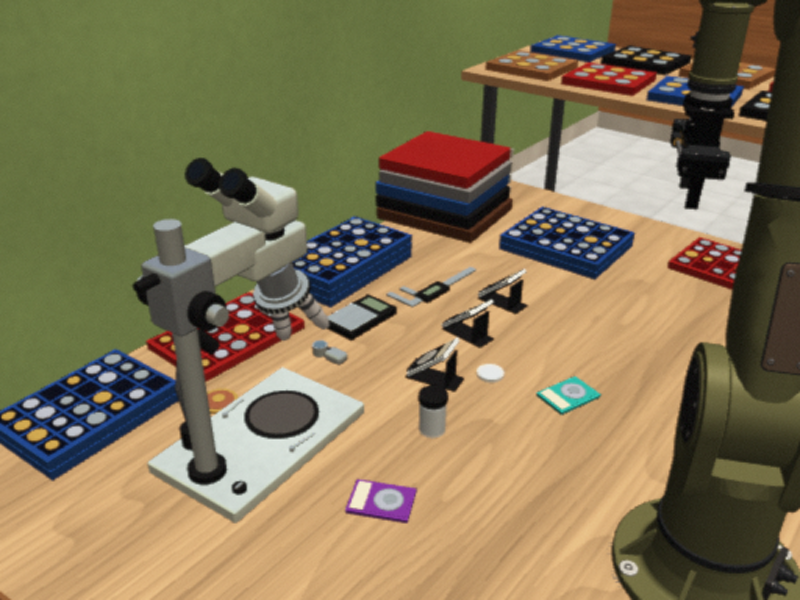

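View pics/top0.png

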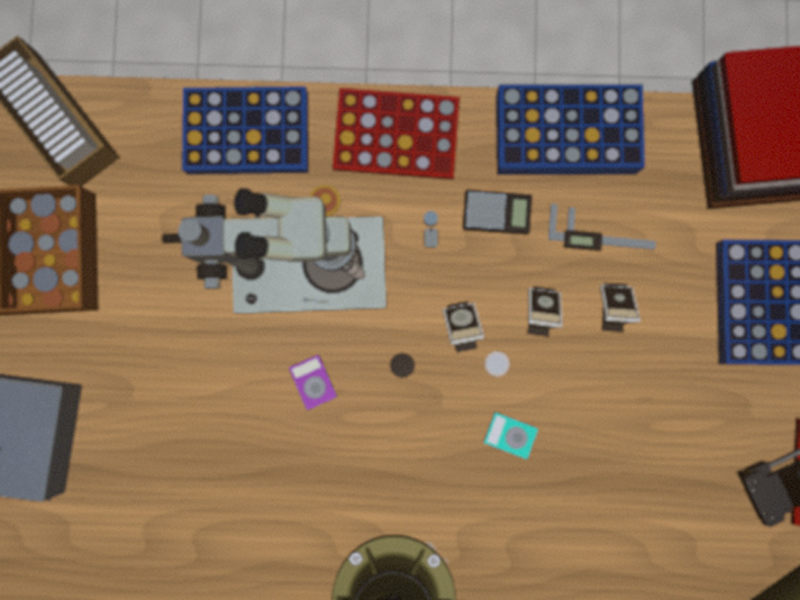

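Side view: microscope stage disc at about (282,412), long objective at (318,320), and the nearest easel at (432,362). Top view: stage at (333,262), pillar at (195,237), tube at (402,365), and three easels at (462,320), (545,305) and (619,300). The left easel holds the largest coin. The purple and turquoise look-alikes lie flat nearer the robot.

```bash
cat > m1.py <<'E'
from h import *
t=grab("top"); s=grab("side"); np.set_printoptions(precision=4,suppress=True)
k=512/800
# stage plate: dark disc at z~25mm in side view
hsv=cv2.cvtColor(s["image"],cv2.COLOR_RGB2HSV)
m=((hsv[...,2]<110)).astype(np.uint8); c=np.zeros_like(m); cv2.rectangle(c,(int(235*k),int(380*k)),(int(330*k),int(445*k)),1,-1); m&=c
cs=max(cv2.findContours(m,0,1)[0],key=cv2.contourArea).reshape(-1,2)
pts=np.array([ray(s,u,v,.025) for u,v in cs]); (cx,cy),r=cv2.minEnclosingCircle(pts[:,:2].astype(np.float32)*1e3)
print("stage side",pts[:,:2].mean(0),(cx,cy,r), "depth z",np.nanmedian(s["W"][m>0][:,2]))
# foot: light area z~22 in both -> minAreaRect of world points
for n,d in (("side",s),("top",t)):
    W=d["W"]; q=(np.abs(W[...,2]-.0235)<.006)&(W[...,0]>.35)&(W[...,0]<.75)&(W[...,1]>-.1)&(W[...,1]<.45)
    lab,L,st,ce=cv2.connectedComponentsWithStats(q.astype(np.uint8)); i=1+np.argmax(st[1:,4]); P=W[L==i][:,:2].astype(np.float32)*1e3
    print("foot",n,cv2.minAreaRect(P),len(P))
    # slab
    for x0,y0 in ((462,320),(545,305),(619,300)):
        pass
W=t["W"]; hs=cv2.cvtColor(t["image"],cv2.COLOR_RGB2HSV)
for (u,v) in ((462,318),(545,303),(619,300)):
    b=np.s_[int((v-30)*k):int((v+40)*k),int((u-32)*k):int((u+32)*k)]
    q=W[b][...,2]>.012; P=W[b][q]; print("easel",u,len(P),P[:,2].max())
    # plane fit robust, normal
    g=P.copy()
    for _ in range(8):
        c0=g.mean(0); n=np.linalg.svd(g-c0)[2][2]; n*=np.sign(n[2]); e=(P-c0)@n; g=P[np.abs(e)<.004]
    print(" n",n,"tilt",np.degrees(np.arccos(n[2])),"yaw",np.degrees(np.arctan2(n[1],n[0])),"centre",g.mean(0),len(g))
    ex=np.array([n[0],n[1],0]);ex/=np.linalg.norm(ex); ey=np.cross([0,0,1],ex); ez=np.cross(ey,n) # along slab: 
    ax=np.cross(ey,n); Q=np.stack([(g-c0)@ax,(g-c0)@ey],1).astype(np.float32)*1e3; (a,bb),sz,an=cv2.minAreaRect(Q)
    print(" rect",(a,bb),sz,an,"face centre",c0+ax*a/1e3+ey*bb/1e3,"ax",ax)
# turret tips: points of side view z 120..200 near head
W=s["W"]; 
E
cat > m2.py <<'E'
exec(open("m1.py").read())
for n,d,b in (("s",s,np.s_[140:280,150:340]),("t",t,np.s_[130:240,190:320])):
    cv2.imwrite(f"pics/c1{n}.png",cv2.resize(d["image"][b][...,::-1],None,fx=4,fy=4,interpolation=cv2.INTER_CUBIC))
E
python3 m2.py
python3 - <<'E'
import cv2,numpy as np
a=cv2.imread('pics/c1s.png');b=cv2.imread('pics/c1t.png')
w=760;a=cv2.resize(a,(420,310));b=cv2.resize(b,(366,310));cv2.imwrite('pics/c1.png',np.hstack([a,b]))
E
```

```text
stage side [0.5988 0.1321] (599.1939697265625, 130.86509704589844, 56.52546310424805) depth z 0.025957466569856747
foot side ((596.5986328125, 176.64614868164062), (174.40211486816406, 282.52069091796875), 3.954310417175293) 5447
foot top ((597.7593994140625, 172.3778839111328), (169.63768005371094, 279.83233642578125), 3.6882314682006836) 2991
easel 462 533 0.07534170965123232
 n [0.6175 0.14   0.774 ] tilt 39.28590170805503 yaw 12.771038039215705 centre [ 0.4976 -0.1116  0.0458] 493
 rect (1.4052352905273438, -0.04373359680175781) (60.261226654052734, 91.17960357666016) 89.49021911621094 face centre [ 0.4987 -0.1114  0.045 ] ax [ 0.7548  0.1711 -0.6332]
easel 545 534 0.07689712504828408
 n [ 0.642  -0.0634  0.764 ] tilt 40.17856196179658 yaw -5.6432985120084975 centre [ 0.5299 -0.2583  0.046 ] 475
 rect (2.7980575561523438, -0.4280109405517578) (60.783363342285156, 92.93916320800781) 88.27940368652344 face centre [ 0.532  -0.259   0.0442] ax [ 0.7603 -0.0751 -0.6452]
easel 619 539 0.07659958884309931
 n [ 0.6405 -0.0171  0.7678] tilt 39.84679869395432 yaw -1.5278954042658985 centre [ 0.5411 -0.393   0.0459] 473
 rect (2.4435577392578125, -0.38236236572265625) (61.52150344848633, 95.5654067993164) 88.99419403076172 face centre [ 0.5429 -0.3934  0.0444] ax [ 0.7675 -0.0205 -0.6407]
```

View pics/c1.png

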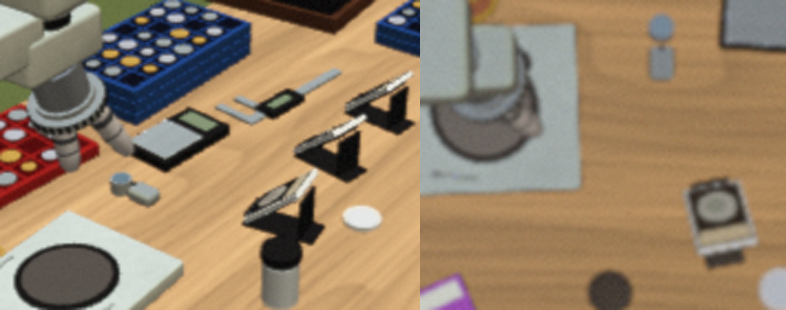

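The crop shows the large coin on the left easel. The mid objective (66,155) hangs plumb, and the long one (118,140) leans towards the loading side and -y. The stage is at about (0.600, 0.130) with yaw 3.8°. The slab face centre is at (0.499, -0.111, 0.045) with tilt 40° and yaw about 12.6°, which fits the given heights. Next I work out the approach.

```bash
cat >> h.py <<'E'
np.set_printoptions(precision=4,suppress=True)
psi=np.radians(12.6); F=np.array([.4987,-.1114,.045])
def frame(yaw,pitch):
    "tool orientation: z pointing along yaw, pitch rad below horizontal, x up/forward, y = right"
    h=np.array([np.cos(yaw),np.sin(yaw),0]); z=np.cos(pitch)*h-np.sin(pitch)*np.array([0,0,1.]); x=np.sin(pitch)*h+np.cos(pitch)*np.array([0,0,1.])
    return R.from_matrix(np.stack([x,np.cross(z,x),z],1))
c,s_=np.cos(np.radians(40)),np.sin(np.radians(40)); hh=np.array([np.cos(psi),np.sin(psi),0]); zz=np.array([0,0,1.])
ax=c*hh-s_*zz; nn=s_*hh+c*zz
RG=frame(psi,np.radians(80)); PG=F+.0065*ax+.0013*nn
E
python3 -c "
from h import *
print(PG); print(delta(PG-RG.as_matrix()[:,2]*.1,RG)); print(ctrl.get_state()['position'])"
```

```text
[ 0.5044 -0.1101  0.0418]
(array([ 388.5, -333.9,   81.9]), array([-1.2, 10. , 13.3]))
[ 0.2842 -0.5842  0.2219]
```

```bash
python3 -m jog '[[[40,-35,0,0,1,1,87],[80,-70,0,0,2,3,87],[120,-105,0,0,3,4,87],[160,-140,0,0,4,6,87],[200,-175,0,0,5,7,87],[240,-210,0,-0.5,6,8,87],[280,-245,10,-1,7,10,87],[320,-280,20,-1,8,11,87],[355,-310,30,-1,9,12,87],[375,-325,35,-1.2,10,13.3,87]]]' 25
python3 -c "
from h import *
print(delta(PG-RG.as_matrix()[:,2]*.06,RG)); print(delta(PG,RG));print(ctrl.get_state()['joint_positions'])"
```

```text
time: 1.2
position: [0.4796, -0.1264, 0.1874]
tool_rot: [-3.093, -0.34, -0.274]
ft_force: [1.3, -0.8, 0.3]
grip_width: 1.0
grip_force: 0.0
(array([  1.8, -10.6,  88.1]), array([ 0.1, -0.1, -0. ]))
(array([  1.7, -10.7, 148.1]), array([ 0.1, -0.1, -0. ]))
[ 0.7511 -0.0946 -0.4568  1.984  -0.1427  1.0916 -1.0026]
```

```bash
python3 -m jog '[[[1,-5,30,0,0,0,87],[1.5,-10,60,0,0,0,87],[1.8,-10.6,90,0,0,0,87],[1.8,-10.6,108,0,0,0,87],[1.8,-10.6,108,0,0,0,87],[1.8,-10.6,108,0,0,0,87]]]'
python3 - <<'E'
from h import *
print(delta(PG,RG))
ims=[]
for n in ("side","top"):
    d=grab(n); u,v=proj(d,PG).astype(int); a=d["image"][v-50:v+40,u-60:u+60,::-1]
    ims.append(cv2.resize(a,(400,300),interpolation=cv2.INTER_CUBIC))
cv2.imwrite("pics/hover.png",np.hstack(ims))
E
```

```text
time: 1.8
position: [0.4972, -0.1134, 0.0818]
tool_rot: [-3.092, -0.342, -0.272]
ft_force: [-1.0, 0.0, 0.9]
grip_width: 0.996
grip_force: 0.0
(array([ 0.6, -1.7, 40.7]), array([ 0., -0.,  0.]))
```

View pics/hover.png

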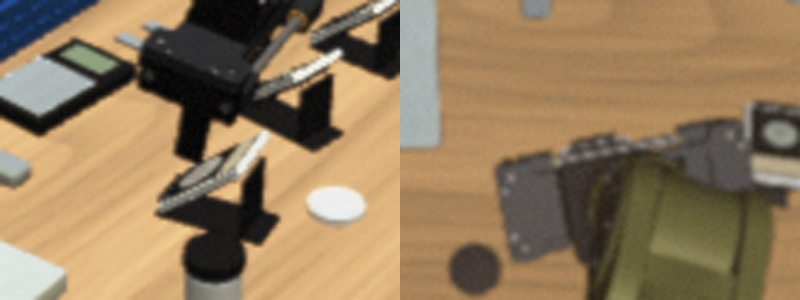

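The fingers straddle the slab, with the near finger at (193,140) and the slab at (210,180). The body clears the neighbouring easel. I descend and close.

```bash
python3 -m jog '[[[0.6,-1.7,20,0,0,0,87],[0.6,-1.7,34,0,0,0,87],[0.6,-1.7,40.5,0,0,0,87],[0.6,-1.7,40.5,0,0,0,87],[0.6,-1.7,40.5,0,0,0,87],[0.6,-1.7,40.5,0,0,0,87]]]'
python3 -c "
from h import *
print(delta(PG,RG),ctrl.get_state()['ft_force'])"
```

```text
time: 2.5
position: [0.505, -0.1105, 0.0428]
tool_rot: [-3.093, -0.342, -0.274]
ft_force: [0.5, -0.3, -0.2]
grip_width: 0.999
grip_force: 0.0
(array([-0.7, -0.5,  0.9]), array([ 0.1, -0.1,  0. ])) [ 0.4941 -0.293  -0.1714]
```

```bash
python3 -m jog '[[[-0.7,0,0.9,0,0,0,75],[-0.7,0,0.9,0,0,0,68],[-0.7,0,0.9,0,0,0,60],[-0.7,0,0.9,0,0,0,55],[-0.7,0,0.9,0,0,0,50],[-0.7,0,0.9,0,0,0,50],[-0.7,0,0.9,0,0,0,50],[-0.7,0,0.9,0,0,0,50],[-0.7,0,0.9,0,0,0,50]]]' 25
python3 -c "
from h import *
print(delta(PG,RG),ctrl.get_state()['ft_force'],ctrl.get_state()['torque'])"
```

```text
time: 3.4
position: [0.5038, -0.1101, 0.0408]
tool_rot: [-3.092, -0.342, -0.272]
ft_force: [0.2, 0.7, 2.0]
grip_width: 0.679
grip_force: 25.0
(array([ 0.8,  0.1, -0.9]), array([ 0., -0.,  0.])) [0.24   0.6872 2.0407] [ 0.2136  0.3265 -0.0087]
```

```bash
python3 -m jog '[[[1,0,-5,0,0,0,50],[3,0,-15,0,0,0,50],[6,0,-35,0,0,0,50],[11,0,-60,0,0,0,50],[16,0,-90,0,0,0,50],[21,0,-120,0,0,0,50],[21,0,-120,0,0,0,50],[21,0,-120,0,0,0,50]]]'
python3 - <<'E'
from h import *
ims=[]; st=ctrl.get_state(); T=R.from_rotvec(st["tool_rot"]); Tr=T.as_matrix()
for n in ("side","top"):
    d=grab(n); u,v=proj(d,st["position"]).astype(int); a=d["image"][v-50:v+40,u-60:u+60,::-1]
    ims.append(cv2.resize(a,(400,300),interpolation=cv2.INTER_CUBIC))
cv2.imwrite("pics/lift.png",np.hstack(ims)); print(st["grip_width"],st["ft_force"])
E
```

```text
time: 4.2
position: [0.5039, -0.1105, 0.1637]
tool_rot: [-3.094, -0.342, -0.275]
ft_force: [0.1, -0.9, -1.0]
grip_width: 0.681
grip_force: 25.0
0.6812640439078678 [ 0.0533 -0.8786 -1.0148]
```

View pics/lift.png

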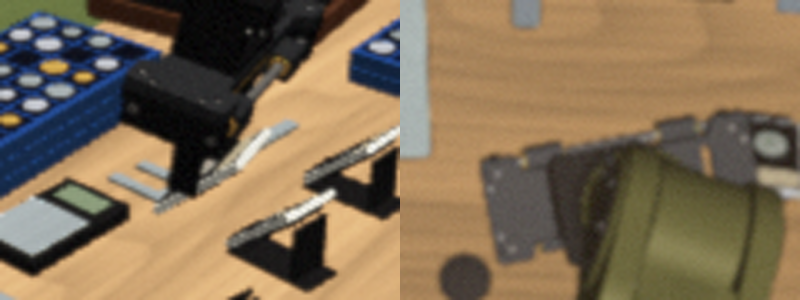

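The slab sits firmly in the fingers at the same tilt as the easels. Next is the pre-place waypoint.

```bash
cat >> h.py <<'E'
MO=np.array([.600,.130,0]); MY=np.radians(3.8); MR=R.from_euler("z",MY)
def mic(p): return MO+MR.apply(np.array(p)/1e3)
def tomic(p): return MR.inv().apply(np.array(p)-MO)*1e3
RP=frame(MY,np.radians(40))
E
python3 -c "
from h import *
print(mic([-120,0,130]),delta(mic([-120,0,130]),RP))
d=grab('top'); print('tube',ray(d,402*.64,365*.64,.068), tomic(ray(d,402*.64,365*.64,.068)))"
```

```text
[0.4803 0.122  0.13  ] (array([  22.9, -231.4,   36.2]), array([-4.5, 40. ,  7.8]))
tube [ 0.4172 -0.0059  0.068 ] [-191.4502 -123.4672   68.    ]
```

```bash
python3 -m jog '[[[2,-20,0,-0.4,4,0.8,50],[4,-45,0,-0.9,8,1.6,50],[6,-70,0,-1.3,12,2.4,50],[8,-100,2,-1.8,16,3.1,50],[10,-130,5,-2.2,20,3.9,50],[12,-160,10,-2.7,25,4.8,50],[15,-185,16,-3.3,30,5.8,50],[18,-208,24,-3.9,35,6.8,50],[21,-224,31,-4.3,38.5,7.5,50],[22.9,-231.4,36.2,-4.5,40,7.8,50]]]'
python3 -m jog '[[[0,0,0,0,0,0,50],[0,0,0,0,0,0,50]]]'
python3 -c "
from h import *
print(delta(mic([-120,0,130]),RP),delta(mic([-3.3,0,45]),RP),ctrl.get_state()['joint_positions'],ctrl.get_state()['grip_width'])"
```

```text
time: 5.35
position: [0.5287, 0.0946, 0.139]
tool_rot: [2.907, 0.103, 1.15]
ft_force: [1.2, -0.9, -0.7]
grip_width: 0.68
grip_force: 25.0
time: 5.55
position: [0.5294, 0.0913, 0.1397]
tool_rot: [2.905, 0.1, 1.146]
ft_force: [-0.1, -0.1, -0.7]
grip_width: 0.68
grip_force: 25.0
(array([-40.4, -33.7, -26.2]), array([2.1, 7. , 1.1])) (array([-13. , -38.5, 115.4]), array([2.1, 7. , 1.1])) [ 0.1369 -0.2995 -0.4746  2.4432  0.4038  0.2744 -2.2225] 0.6796748899951074
```

Joints 2 and 4 are at their stops, so this waypoint is too close to the base. I'll fit a small kinematic model from the readings to choose a reachable pitch.

```bash
cat > kin.py <<'E'
from h import *
import itertools
st=ctrl.get_state()
D=[([1.13210818,0.3217526,-0.07006056,1.45157895,0.02261658,1.37085358,-0.05692044],[0.28406352,-0.58405662,0.22155529],[-3.05974512,-0.704771938,0.000821]),
([0.7511,-0.0946,-0.4568,1.984,-0.1427,1.0916,-1.0026],[0.4796,-0.1264,0.1874],[-3.093,-0.34,-0.274]),
([0.1369,-0.2995,-0.4746,2.4432,0.4038,0.2744,-2.2225],[0.5294,0.0913,0.1397],[2.905,0.1,1.146])]
def chain(q,sg,y0):
    r=R.from_euler("z",y0); out=[]
    for i,a in enumerate("zyzyzyz"):
        r=r*R.from_euler(a,sg[i]*q[i]); out.append(r)
    return out
best=None
for s4 in itertools.product((1,-1),repeat=4):
  for y0 in (0,np.pi):
    sg=[s4[0],1,s4[1],1,s4[2],1,s4[3]]
    Rs=[(chain(q,sg,y0)[-1],R.from_rotvec(o)) for q,p,o in D]
    off=Rs[0][0].inv()*Rs[0][1]
    e=sum((a*off*b.inv()).magnitude() for a,b in Rs)
    if best is None or e<best[0]: best=(e,sg,y0,off)
e,sg,y0,off=best
A=[];b=[]
for q,p,o in D:
    C=chain(q,sg,y0); zc=lambda r:r.as_matrix()[:,2]; xc=lambda r:r.as_matrix()[:,0]
    A.append(np.stack([[0,0,1],zc(C[1]),zc(C[3]),zc(C[6])],1)); b.append(p)
A=np.vstack(A);b=np.hstack(b); L,res,rk,_=np.linalg.lstsq(A,b,rcond=None)
if __name__=="__main__":print(e,sg,y0,off.as_rotvec(),"L",L,"err",(A@L-b)*1e3)
lo=np.array([-2.86,-.3,-1.38,.06,-1.56,.09,-2.69])+.03;hi=np.array([2.86,2.09,1.24,2.45,4.7,2.05,2.69])-.03
def fk(q):
    C=chain(q,sg,y0); return L[0]*np.array([0,0,1])+sum(L[i]*C[j].as_matrix()[:,2] for i,j in ((1,1),(2,3),(3,6))), C[-1]*off
from scipy.optimize import least_squares
def ik(p,Rt,q0,n=12):
    bst=None; rng=np.random.default_rng(0)
    for k in range(n):
        x0=np.clip(np.array(q0)+(rng.normal(0,.5,7) if k else 0),lo+1e-3,hi-1e-3)
        f=lambda q:np.r_[(fk(q)[0]-p)*20,(fk(q)[1]*Rt.inv()).as_rotvec()*3,.002*(q-q0)]
        r=least_squares(f,x0,bounds=(lo,hi)); 
        if bst is None or r.cost<bst.cost: bst=r
        if bst.cost<2e-4 and k>2: break
    P,Q=fk(bst.x); return bst.x,np.linalg.norm(P-p)*1e3,np.degrees((Q*Rt.inv()).magnitude())
E
cat > k2.py <<'E'
from kin import *
q0=st["joint_positions"]
for pit in (40,50,60):
    for P in ((-3,0,34),(-3,0,50),(-50,0,80),(-90,0,110)):
        q,a,b_=ik(mic(P),frame(MY,np.radians(pit)),q0,4); print(pit,P,q,"%.1f mm %.1f deg"%(a,b_))
E
python3 kin.py && python3 k2.py
```

```text
0.000681783604724615 [-1, 1, -1, 1, -1, 1, -1] 0 [-0.      0.      1.5708] L [0.2582 0.4514 0.5106 0.3611] err [20.3084 18.7506  1.4294 11.4485 21.2177  0.1748 -3.6906 24.511  -1.6042]
40 (-3, 0, 34) [-1.2115  0.2012  0.8978  2.2938  0.7989  0.12   -2.66  ] 7.2 mm 11.5 deg
40 (-3, 0, 50) [-1.346   0.1737  1.0354  2.3062  0.8098  0.12   -2.66  ] 6.4 mm 10.2 deg
40 (-50, 0, 80) [ 0.8786 -0.2016 -1.2263  2.42    0.7633  0.12   -2.66  ] 5.4 mm 7.4 deg
40 (-90, 0, 110) [ 0.2073 -0.2391 -0.6143  2.42    0.5484  0.3248 -2.4442] 11.8 mm 10.6 deg
50 (-3, 0, 34) [-0.7614  0.1462  0.4727  2.2937  0.8742  0.12   -2.66  ] 1.4 mm 2.3 deg
50 (-3, 0, 50) [-0.8965  0.1151  0.6085  2.3055  0.877   0.12   -2.66  ] 0.6 mm 0.9 deg
50 (-50, 0, 80) [ 0.2866 -0.0888 -0.6097  2.4033  0.7489  0.1817 -2.5408] 0.0 mm 0.0 deg
50 (-90, 0, 110) [ 0.0655 -0.2387 -0.4084  2.42    0.3073  0.3281 -2.1324] 2.9 mm 2.6 deg
60 (-3, 0, 34) [ 0.1006  0.1649 -0.3938  2.1938  0.5456  0.3224 -2.255 ] 0.0 mm 0.0 deg
60 (-3, 0, 50) [ 0.1364  0.1346 -0.4288  2.1856  0.4759  0.3534 -2.1871] 0.0 mm 0.0 deg
60 (-50, 0, 80) [ 0.1457 -0.0324 -0.4418  2.269   0.2626  0.4029 -2.0197] 0.0 mm 0.0 deg
60 (-90, 0, 110) [ 0.0401 -0.1862 -0.3434  2.3258  0.1301  0.4856 -1.918 ] 0.0 mm 0.0 deg
```

```bash
python3 - <<'E'
s=open('kin.py').read()
s=s.replace("A.append(np.stack([[0,0,1],","A.append(np.stack([xc(C[0]),C[0].as_matrix()[:,1],[0,0,1],")
s=s.replace("return L[0]*np.array([0,0,1])+sum(L[i]*C[j]","return C[0].as_matrix()@np.array([L[0],L[1],0])+L[2]*np.array([0,0,1])+sum(L[i]*C[j]").replace("((1,1),(2,3),(3,6))","((3,1),(4,3),(5,6))")
open('kin.py','w').write(s)
E
cat > k2.py <<'E'
from kin import *
q0=st["joint_positions"]
for yaw in (15,30,45,60):
    h=np.array([np.cos(np.radians(yaw)),np.sin(np.radians(yaw)),0])
    for back,z in ((3,34),(60,80),(120,130)):
        q,a,b_=ik(MO-h*back/1e3+[0,0,z/1e3],frame(np.radians(yaw),np.radians(40)),q0,5); print(yaw,back,z,q,"%.1f mm %.1f deg"%(a,b_))
# long objective tip vs joint angle (microscope frame)
A_=np.array([0,.309,.951]);T_=np.array([0,-24.7,218])
for qn in (0,-.3,-.6):
    r=np.cos(qn)*np.array([-1,0,0])+np.sin(qn)*np.array([0,.951,-.309]); print(qn,T_-4*A_+26*r+64*(-.951*A_+.309*r))
E
python3 kin.py && python3 k2.py
```

```text
0.000681783604724615 [-1, 1, -1, 1, -1, 1, -1] 0 [-0.      0.      1.5708] L [ 0.0039 -0.0255  0.2563  0.4612  0.5123  0.3688] err [ 0.9625  0.1151  0.7915 -0.9385  0.2892 -0.0903  0.5063 -0.5656 -0.7012]
15 3 34 [ 0.8729  0.2954 -1.1035  2.2871  1.3142  0.12   -2.66  ] 6.9 mm 11.1 deg
15 60 80 [ 1.1696 -0.2309 -1.2958  2.42   -1.53    0.2672 -0.0926] 6.7 mm 7.0 deg
15 120 130 [ 0.4115 -0.27   -0.4151  2.42   -0.9006  0.5119 -0.5654] 22.1 mm 14.6 deg
30 3 34 [ 1.2378  0.7638 -1.35    2.3096  1.9306  0.1798 -2.66  ] 1.9 mm 3.7 deg
30 60 80 [ 1.4435  0.1271 -1.35    2.4105 -1.53    0.3821  0.4949] 1.3 mm 2.6 deg
30 120 130 [ 1.246  -0.27   -0.9219  2.42   -1.3457  0.8593  0.2289] 7.0 mm 6.3 deg
45 3 34 [ 1.2327  0.7341 -1.2257  2.2428 -0.5238  0.12    0.0149] 0.0 mm 0.0 deg
45 60 80 [ 1.4966  0.5413 -1.35    2.2961 -0.7392  0.3359  0.1835] 0.0 mm 0.0 deg
45 120 130 [ 0.3936 -0.0604 -0.0104  2.3822 -1.2115  0.8533  0.4668] 0.0 mm 0.0 deg
60 3 34 [ 1.3022  1.0702 -1.35    2.0848  0.4349  0.4385 -0.5817] 0.0 mm 0.0 deg
60 60 80 [ 1.4471  0.8461 -1.35    2.1041 -0.0512  0.5516 -0.1735] 0.0 mm 0.0 deg
60 120 130 [ 0.8928  0.1975 -0.4753  2.1279 -0.9744  1.0121  0.5255] 0.0 mm 0.0 deg
0 [-45.776  -44.743  156.3143]
-0.3 [-43.7315 -57.6079 160.4944]
-0.6 [-37.7806 -69.3235 164.3011]
```

```bash
cat > k3.py <<'E'
from kin import *
from scipy.spatial.transform import Slerp
def path(q0,p0,R0,p1,R1,n=10):
    S=Slerp([0,1],R.concatenate([R0,R1])); q=q0
    for f in np.linspace(0,1,n+1)[1:]:
        q,a,b=ik(p0+(p1-p0)*f,S(f),q,1)
        if f in(.5,1.) or a>2 or b>2: print("%.1f"%f,q,"%.1f %.1f"%(a,b))
    return q
yaw=60; h=np.array([np.cos(np.radians(yaw)),np.sin(np.radians(yaw)),0]); RQ=frame(np.radians(yaw),np.radians(40))
W=lambda back,z: MO-h*back/1e3+[0,0,z/1e3]
q0=st["joint_positions"]; p0,R0=np.array(st["position"]),R.from_rotvec(st["tool_rot"])
for mid in ((.53,0,.165),):
    print("to A"); q=path(q0,p0,R0,W(130,130),RQ); print("to B"); q=path(q,W(130,130),RQ,W(60,64),RQ); q=path(q,W(60,64),RQ,W(3,34),RQ)
    print("via mid"); m=np.array(mid); RM=frame(np.radians(35),np.radians(60))
    q=path(q0,p0,R0,m,RM); q=path(q,m,RM,W(130,130),RQ); print("to B"); q=path(q,W(130,130),RQ,W(60,64),RQ); q=path(q,W(60,64),RQ,W(3,34),RQ)
    print(delta(m,RM),delta(W(130,130),RQ),W(130,130))
E
python3 k3.py
```

```text
to A
0.1 [ 0.0782 -0.27   -0.3264  2.42    0.0726  0.2771 -1.7414] 7.5 3.0
0.2 [ 0.2871 -0.27   -0.3787  2.42   -0.6602  0.3192 -0.8552] 6.7 3.4
0.3 [ 0.5907 -0.27   -0.5437  2.42   -1.0808  0.451  -0.3073] 3.6 2.5
0.5 [ 0.9342 -0.1976 -0.6923  2.4009 -1.2966  0.6719  0.1848] 0.0 0.0
1.0 [ 0.9951  0.2106 -0.5613  2.1237 -0.9442  1.0132  0.5218] 0.0 0.0
to B
0.5 [ 0.9382  0.287  -0.5897  2.135  -0.9762  0.8946  0.5443] 0.0 0.0
1.0 [ 0.8788  0.3748 -0.6137  2.1348 -1.0112  0.7774  0.5751] 0.0 0.0
0.5 [ 0.832   0.425  -0.6321  2.1246 -1.0359  0.7048  0.5811] 0.0 0.0
1.0 [ 0.7848  0.4786 -0.6486  2.1093 -1.0603  0.6342  0.5899] 0.0 0.0
via mid
0.1 [-0.0365 -0.27   -0.2664  2.4105  0.3429  0.3354 -2.0576] 6.7 2.1
0.2 [ 0.0533 -0.27   -0.2635  2.3867  0.0055  0.3565 -1.6214] 7.4 2.4
0.3 [ 0.1385 -0.27   -0.2614  2.369  -0.2559  0.4017 -1.2651] 6.3 2.3
0.4 [ 0.2093 -0.27   -0.2599  2.3555 -0.4174  0.4543 -1.018 ] 4.2 1.7
0.5 [ 0.2664 -0.27   -0.2586  2.3437 -0.5101  0.5051 -0.8477] 1.6 0.7
1.0 [ 0.275  -0.1491 -0.0635  2.1808 -0.5429  0.8116 -0.4297] 0.0 0.0
0.5 [ 0.3014 -0.0383  0.0601  2.2041 -0.8674  0.9066  0.1459] 0.0 0.0
1.0 [ 0.3724  0.1511  0.1009  2.1599 -1.0545  1.0991  0.5936] 0.0 0.0
to B
0.5 [ 0.3329  0.2156  0.0621  2.1705 -1.1307  1.0139  0.6391] 0.0 0.0
1.0 [ 0.2949  0.2891  0.022   2.1694 -1.2146  0.9341  0.6927] 0.0 0.0
0.5 [ 0.2626  0.3294 -0.008   2.1584 -1.2674  0.8823  0.7095] 0.0 0.0
1.0 [ 0.231   0.3725 -0.0373  2.1424 -1.3202  0.8326  0.7283] 0.0 0.0
(array([ 11.7,  92.1, -18.8]), array([ 20.8, -12. , -24.4])) (array([-7.4, 73.6, 10.3]), array([ 42.7,   7.5, -37.7])) [0.535  0.0174 0.13  ]
```

```bash
python3 -m jog '[[[1,10,-2,2.1,-1.2,-2.4,50],[2,20,-4,4.2,-2.4,-4.9,50],[4,30,-6,6.3,-3.6,-7.3,50],[5,40,-8,8.3,-4.8,-9.8,50],[6,50,-10,10.4,-6,-12.2,50],[7,60,-12,12.5,-7.2,-14.6,50],[8,70,-14,14.6,-8.4,-17.1,50],[10,80,-16,16.7,-9.6,-19.5,50],[11.7,92,-18.8,20.8,-12,-24.4,50],[11.7,92,-18.8,20.8,-12,-24.4,50]]]'
python3 k3.py | tail -1; python3 -c "
from h import *
print(ctrl.get_state()['joint_positions'])"
```

```text
time: 6.55
position: [0.5334, -0.0042, 0.1677]
tool_rot: [-2.76, -0.861, -0.749]
ft_force: [0.9, -0.5, -0.4]
grip_width: 0.679
grip_force: 25.0
(array([-1.7, -5.4,  2.1]), array([ 0.3, -0.4, -0.3])) (array([ -7.3, -16.9,  39.4]), array([ 16.5,  19.3, -19.4])) [0.535  0.0174 0.13  ]
[-0.3657 -0.1931  0.5339  2.1864 -0.3864  0.7715 -0.556 ]
```

```bash
python3 -m jog '[[[-1,-3,5,2.5,3,-3,50],[-2,-5,10,5,6,-6,50],[-3,-8,16,7.5,9,-9,50],[-4,-11,22,10,12,-12,50],[-6,-14,30,13,15.5,-15.5,50],[-7.3,-16.9,39.4,16.5,19.3,-19.4,50],[-7.3,-16.9,39.4,16.5,19.3,-19.4,50],[-7.3,-16.9,39.4,16.5,19.3,-19.4,50]]]'
cat > k4.py <<'E'
from kin import *
yaw=60; h=np.array([np.cos(np.radians(yaw)),np.sin(np.radians(yaw)),0]); RQ=frame(np.radians(yaw),np.radians(40))
W=lambda back,z: MO-h*back/1e3+[0,0,z/1e3]
if __name__=="__main__":
    print("A",delta(W(130,130),RQ),"B",delta(W(60,64),RQ),"C",delta(W(3.3,45),RQ),st["joint_positions"])
E
python3 k4.py
python3 - <<'E'
from h import *
d=grab("side"); cv2.imwrite("pics/A.png",cv2.resize(d["image"][100:310,130:410,::-1],(800,600),interpolation=cv2.INTER_CUBIC))
E
```

```text
time: 7.35
position: [0.5314, 0.0215, 0.1265]
tool_rot: [-2.184, -1.257, -1.004]
ft_force: [0.7, -0.1, -0.3]
grip_width: 0.676
grip_force: 25.0
A (array([ 1.6,  5.1, -3.6]), array([-0.3,  0.4, -0.3])) B (array([-3.3,  5.7, 92.5]), array([-0.3,  0.4, -0.3])) C (array([ 18.9,   5.8, 148. ]), array([-0.3,  0.4, -0.3])) [-0.3783  0.2131  0.9027  2.1823 -1.1593  1.214   0.6588]
```

View pics/A.png

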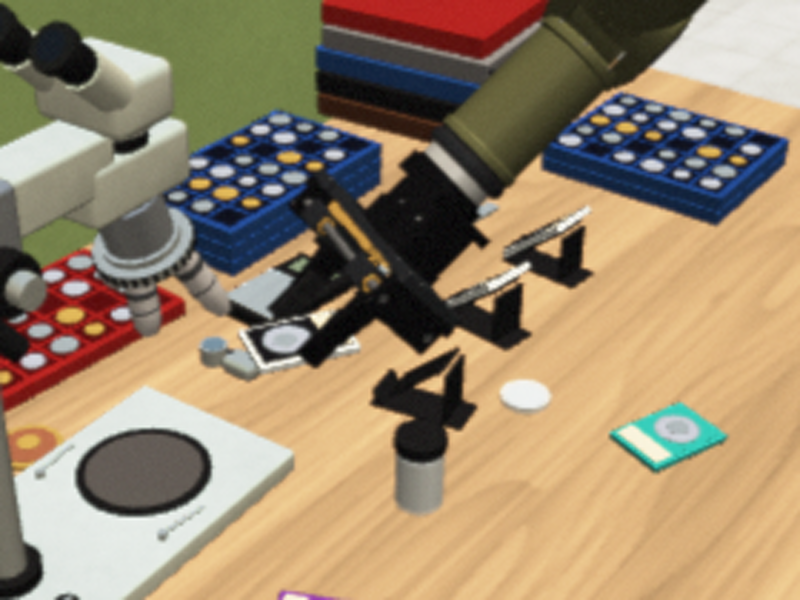

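The slab is held flat at the tool's tilt, with the coin at about (287,340). The long objective is at (215,290) and the stage at (145,470). I measure the slab's plane and the coin's offset from the TCP.

```bash
cat > coin.py <<'E'
from h import *
def slabinfo(d,rad=.07):
    st=ctrl.get_state(); p=np.array(st["position"]); T=R.from_rotvec(st["tool_rot"]).as_matrix(); h=T[:,2]*[1,1,0]; h/=np.linalg.norm(h)
    W=d["W"]; q=(np.linalg.norm(W[...,:2]-(p+h*.015)[:2],axis=-1)<rad)&(np.abs(W[...,2]-p[2])<.02)&((W-p)@T[:,0]<.03)
    P=W[q]; L=P-p; lat=L@T[:,1]; P=P[np.abs(lat)<.027]; g=P
    for _ in range(8):
        c0=g.mean(0); n=np.linalg.svd(g-c0)[2][2]; n*=np.sign(n[2]); g=P[np.abs((P-c0)@n)<.003]
    print("plane n",n,"tilt deg",np.degrees(np.arccos(n[2])),"along",np.degrees(n@h),"face z",c0[2],"n",len(g),"TCP z",p[2])
    # coin: circular blob, brighter grey inside dark face
    hsv=cv2.cvtColor(d["image"],cv2.COLOR_RGB2HSV); u,v=proj(d,p+h*.005).astype(int)
    m=np.zeros(q.shape,np.uint8); m[v-16:v+16,u-22:u+22]=((hsv[...,2]>105)&(hsv[...,1]<60))[v-16:v+16,u-22:u+22]
    for c in cv2.findContours(m,0,1)[0]:
        if cv2.contourArea(c)<30: continue
        X=np.array([ray(d,*k,c0[2]) for k in c.reshape(-1,2)]); e,r=cv2.minEnclosingCircle(X[:,:2].astype(np.float32)*1e3); mm=cv2.moments(c)
        cc=ray(d,mm["m10"]/mm["m00"],mm["m01"]/mm["m00"],c0[2]); o=cc-p
        print("blob r",r,"centroid",cc,"enc",e,"fwd %.1f left %.1f"%(o@h*1e3,-(o@T[:,1])*1e3),"area mm2-ish",cv2.contourArea(X[:,:2].astype(np.float32)*1e3))
if __name__=="__main__": slabinfo(grab("side"))
E
python3 coin.py
```

```text
plane n [0.0126 0.0054 0.9999] tilt deg 0.7851348145926098 along 0.6270023615068496 face z 0.12945917432840615 n 312 TCP z 0.13029923341873983
blob r 69.95751190185547 centroid [0.5515 0.0338 0.1295] enc (560.9185791015625, 32.95564651489258) fwd 19.3 left -10.9 area mm2-ish 4174.920557779444
```

```bash
python3 -m jog '[[[1.6,5.1,-3.6,-0.3,0.4,-0.3,50],[1.6,5.1,-3.6,-0.3,0.4,-0.3,50],[1.6,5.1,-3.6,-0.3,0.4,-0.3,50]]]'
python3 - <<'E'
from kin import *
from k4 import *
d=grab("side"); st=ctrl.get_state(); p=np.array(st["position"]); print(p,delta(W(130,130),RQ))
for n in("side",):
    u,v=proj(d,p).astype(int); b=d["image"][v-25:v+25,u-35:u+35]
    cv2.imwrite("pics/coinA.png",cv2.resize(b[...,::-1],(700,500),interpolation=cv2.INTER_NEAREST)); print(u,v)
    for f in (0,3.5,10): print(f, (proj(d,p+h*f/1e3+[0,0,-.0009])-[u-35,v-25])*10)
E
```

```text
time: 7.75
position: [0.5364, 0.0184, 0.1341]
tool_rot: [-2.172, -1.266, -1.029]
ft_force: [-0.3, -0.3, -1.4]
grip_width: 0.678
grip_force: 25.0
[0.5362 0.0184 0.1336] (array([-3.7, -0.5,  1.2]), array([ 0. , -0.4,  0.5]))
230 214
0 [357.1347 255.2554]
3.5 [342.8662 258.2449]
10 [316.2924 263.8126]
```

View pics/coinA.png

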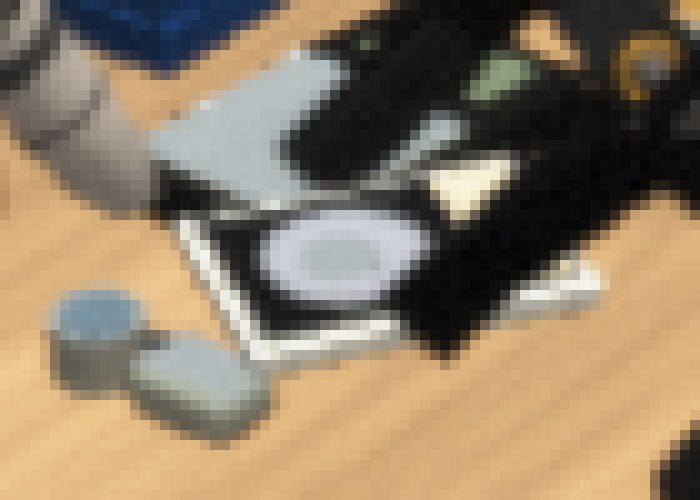

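The coin centre is at (345,257), matching the predicted TCP +3.5 mm at (343,258), so the grasp is as planned. I move in under the objectives.

```bash
python3 - <<'E'
from k4 import *
print("B",delta(W(62,66),RQ),"C",delta(W(3.5,46),RQ))
E
```

```text
B (array([-9.6, -0.7, 94.3]), array([ 0. , -0.4,  0.5])) C (array([ 12.2,  -0.5, 152.2]), array([ 0. , -0.4,  0.5]))
```

```bash
python3 -m jog '[[[-3,-0.2,20,0,-0.4,0.5,50],[-6,-0.4,45,0,-0.4,0.5,50],[-8,-0.6,70,0,-0.4,0.5,50],[-9.6,-0.7,92,0,-0.4,0.5,50],[-4,-0.7,108,0,-0.4,0.5,50],[1.5,-0.6,124,0,-0.4,0.5,50],[7,-0.6,138,0,-0.4,0.5,50],[12,-0.5,150,0,-0.4,0.5,50],[12.2,-0.5,152.2,0,-0.4,0.5,50],[12.2,-0.5,152.2,0,-0.4,0.5,50]]]'
python3 -m jog '[[[0,0,0,0,0,0,50],[0,0,0,0,0,0,50],[0,0,0,0,0,0,50]]]'
python3 - <<'E'
from k4 import *
print("C",delta(W(3.5,46),RQ),delta(W(3.5,37),RQ),tomic(st["position"]))
d=grab("side"); st=ctrl.get_state(); u,v=proj(d,MO+[0,0,.03]).astype(int); b=d["image"][v-45:v+30,u-50:u+50]
b=cv2.resize(b[...,::-1],(800,600),interpolation=cv2.INTER_CUBIC)
q=(proj(d,np.array(st["position"])+h*.0035+[0,0,-.0009])-[u-50,v-45])*8; print("coin expected px",q)
cv2.imwrite("pics/C.png",b)
E
```

```text
time: 8.8
position: [0.5977, 0.1269, 0.0442]
tool_rot: [-2.183, -1.258, -1.014]
ft_force: [0.0, -0.3, -1.0]
grip_width: 0.674
grip_force: 25.0
time: 9.1
position: [0.5978, 0.126, 0.0445]
tool_rot: [-2.184, -1.257, -1.015]
ft_force: [0.3, 0.3, -1.3]
grip_width: 0.679
grip_force: 25.0
C (array([ 1.9, -0.1, -0.2]), array([ 0. ,  0.1, -0.1])) (array([-5. , -0.1,  5.6]), array([ 0. ,  0.1, -0.1])) [-2.4293 -3.8502 44.4559]
coin expected px [406.1249 324.6577]
```

View pics/C.png

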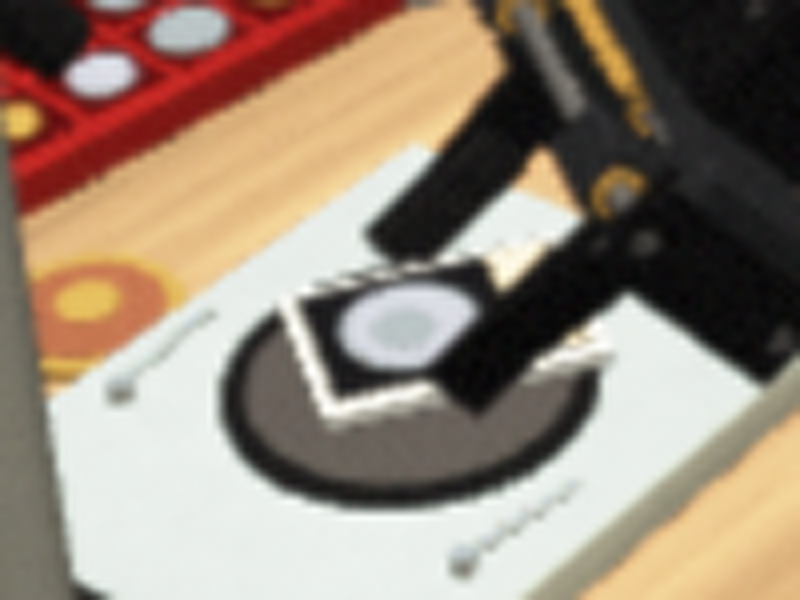

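The coin at (407,325) is as predicted, still above the stage, whose ellipse is centred near (410,390). I lower gently, checking the force.

```bash
python3 - <<'E'
from k4 import *
M=np.array([.5992,.1312,0])-h*.0035
for z in (37,35,34,33): print(z,delta(M+[0,0,z/1e3],RQ))
E
```

```text
37 (array([-4.6, -1.3,  6. ]), array([ 0. ,  0.1, -0.1]))
35 (array([-6.2, -1.3,  7.3]), array([ 0. ,  0.1, -0.1]))
34 (array([-6.9, -1.3,  7.9]), array([ 0. ,  0.1, -0.1]))
33 (array([-7.7, -1.3,  8.6]), array([ 0. ,  0.1, -0.1]))
```

```bash
python3 -m jog '[[[-1.5,-0.5,2,0,0,0,50],[-3,-1,4,0,0,0,50],[-4.6,-1.3,6,0,0,0,50],[-5.4,-1.3,6.7,0,0,0,50],[-6.2,-1.3,7.3,0,0,0,50],[-6.2,-1.3,7.3,0,0,0,50],[-6.2,-1.3,7.3,0,0,0,50]]]'
python3 -m jog '[[[-0.4,0,0.3,0,0,0,50],[-0.4,0,0.3,0,0,0,50],[-0.4,0,0.3,0,0,0,50]]]'
```

```text
time: 9.85
position: [0.5975, 0.1287, 0.0348]
tool_rot: [-2.183, -1.258, -1.014]
ft_force: [0.7, -0.2, -0.6]
grip_width: 0.682
grip_force: 25.0
time: 10.15
position: [0.5974, 0.1287, 0.0343]
tool_rot: [-2.183, -1.258, -1.014]
ft_force: [0.5, 0.2, -1.0]
grip_width: 0.68
grip_force: 25.0
```

```bash
for i in 1 2; do python3 -m jog '[[[-0.4,0,0.35,0,0,0,50],[-0.4,0,0.35,0,0,0,50],[-0.4,0,0.35,0,0,0,50]]]'; done
```

```text
time: 10.45
position: [0.5974, 0.1287, 0.0338]
tool_rot: [-2.183, -1.258, -1.014]
ft_force: [1.2, 0.0, -1.2]
grip_width: 0.678
grip_force: 25.0
time: 10.75
position: [0.5975, 0.1288, 0.0334]
tool_rot: [-2.183, -1.258, -1.014]
ft_force: [0.1, 1.4, -0.4]
grip_width: 0.677
grip_force: 25.4
```

```bash
python3 -c "
from coin import *
slabinfo(grab('side'))
print(ctrl.get_state()['ft_force'])"
```

```text
plane n [0.1286 0.0913 0.9875] tilt deg 9.071822121336883 along 8.210288967187747 face z 0.03173523075347082 n 322 TCP z 0.033370620904661745
blob r 63.38412857055664 centroid [0.6033 0.1304 0.0317] enc (597.2489624023438, 116.77436065673828) fwd 4.3 left -4.3 area mm2-ish 3460.5669999322854
blob r 60.77177429199219 centroid [0.6534 0.13   0.0317] enc (627.4630126953125, 143.1059112548828) fwd 29.1 left -47.8 area mm2-ish 1546.3868670859374
[ 0.5457 -0.3405  0.2306]
```

```bash
for i in 1 2; do python3 -m jog '[[[-0.4,0,0.35,0,0,0,50],[-0.4,0,0.35,0,0,0,50],[-0.4,0,0.35,0,0,0,50]]]'|grep -E "pos|ft"; done
```

```text
position: [0.5976, 0.1288, 0.0332]
ft_force: [-2.3, -0.7, 3.9]
position: [0.5976, 0.1288, 0.0331]
ft_force: [-4.1, -1.8, 7.0]
```

Contact shows as 7 N. I ease off half a millimetre and open.

```bash
python3 -m jog '[[[0.4,0,-0.35,0,0,0,50],[0.4,0,-0.35,0,0,0,50],[0.4,0,-0.35,0,0,0,60],[0.4,0,-0.35,0,0,0,63],[0.4,0,-0.35,0,0,0,67],[0.4,0,-0.35,0,0,0,72],[0.4,0,-0.35,0,0,0,77],[0.4,0,-0.35,0,0,0,82],[0.4,0,-0.35,0,0,0,82]]]' 3
python3 - <<'E'
from h import *
d=grab("side"); u,v=proj(d,MO+[0,0,.03]).astype(int); b=d["image"][v-45:v+30,u-50:u+50]
cv2.imwrite("pics/rel.png",cv2.resize(b[...,::-1],(800,600),interpolation=cv2.INTER_CUBIC))
print((proj(d,[.5992,.1312,.033])-[u-50,v-45])*8)
E
```

```text
time: 12.3
position: [0.5975, 0.1289, 0.0329]
tool_rot: [-2.182, -1.258, -1.014]
ft_force: [0.6, 0.8, 5.8]
grip_width: 0.92
grip_force: 2.2
[404.5463 357.0443]
```

View pics/rel.png

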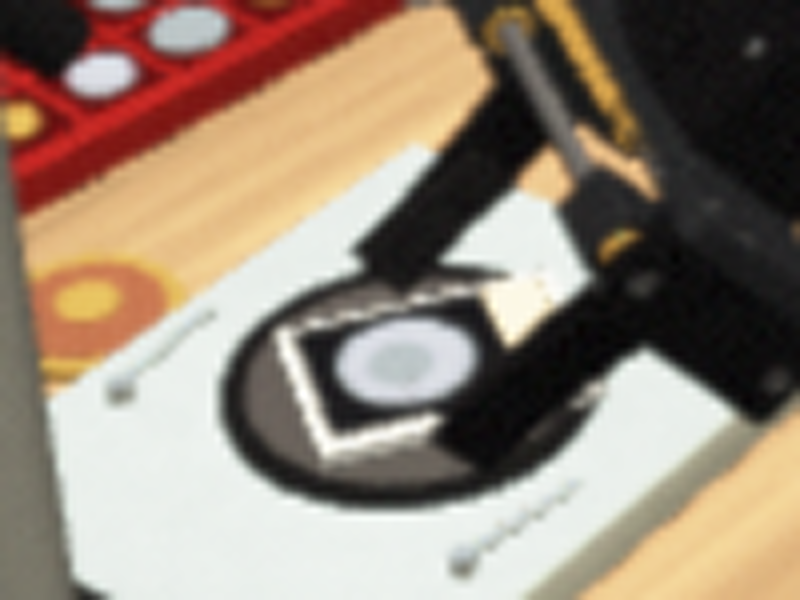

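The coin is at (407,362) against a target of (404,357), about 1.5 mm off, and the slab is flat with the fingers open. I retreat along the tool axis.

```bash
python3 -m jog '[[[1.5,0,-1.3,0,0,0,85],[2.3,0,-2,0,0,0,87],[2.3,0,-6,0,0,0,87],[2.3,0,-20,0,0,0,87],[2.3,0,-45,0,0,0,87],[2.3,0,-75,0,0,0,87],[2.3,0,-105,0,0,0,87],[2.3,0,-135,0,0,0,87],[2.3,0,-150,0,0,0,87],[2.3,0,-150,0,0,0,87]]]' 20
cat > look.py <<'E'
from h import *
s=grab("side"); st=ctrl.get_state(); print(st["position"],tomic(st["position"]),st["joint_positions"])
hsv=cv2.cvtColor(s["image"],cv2.COLOR_RGB2HSV); W=s["W"]
# slab face plane + coin
q=(np.linalg.norm(W[...,:2]-MO[:2],axis=-1)<.025)&(W[...,2]>.025)&(W[...,2]<.045); P=W[q]; c0=P.mean(0); n=np.linalg.svd(P-c0)[2][2]; n*=np.sign(n[2]); print("slab tilt",np.degrees(np.arccos(n[2])),"z",c0[2])
u,v=proj(s,MO+[0,0,.033]).astype(int); m=np.zeros(q.shape,np.uint8); b=np.s_[v-12:v+13,u-14:u+15]; m[b]=((hsv[...,2]>105)&(hsv[...,1]<60))[b]
k,Lb,ss,ce=cv2.connectedComponentsWithStats(m); i=Lb[v,u]; X=ray(s,*ce[i],.033); print("coin",X,"area",ss[i],"mic",tomic(X))
# objective barrels: depth points with z 120..200 near turret
M=MR.inv().apply((W-MO).reshape(-1,3)).reshape(W.shape)*1e3
b=(np.abs(M[...,0])<90)&(M[...,1]>-110)&(M[...,1]<40)&(M[...,2]>120)&(M[...,2]<205)
k,Lb,ss,ce=cv2.connectedComponentsWithStats(b.astype(np.uint8))
for i in range(1,k):
    if ss[i,4]>15:
        Q=M[Lb==i]
        for z in range(140,205,10):
            g=Q[np.abs(Q[:,2]-z)<5]
            if len(g)>2: print(i,z,len(g),"x",np.percentile(g[:,0],[2,50,98]),"y",np.percentile(g[:,1],[2,50,98]))
cv2.imwrite("pics/tur.png",cv2.resize(s["image"][130:300,130:300,::-1],(600,600),interpolation=cv2.INTER_CUBIC))
A_=np.array([0,.309,.951]);T_=np.array([0,-24.7,218])
for qn in (0,-.3,-.6):
    r=np.cos(qn)*np.array([-1,0,0])+np.sin(qn)*np.array([0,.951,-.309]); p=T_-4*A_+26*r+64*(-.951*A_+.309*r); print(qn,p,(proj(s,mic(p))-130)*600/170)
E
python3 look.py
```

```text
time: 13.35
position: [0.5414, 0.028, 0.1326]
tool_rot: [-2.186, -1.256, -1.019]
ft_force: [1.0, -0.3, -0.5]
grip_width: 1.004
grip_force: 0.0
[0.5411 0.0297 0.1316] [-65.4244 -96.2002 131.5974] [-0.3638  0.1996  0.8593  2.1749 -1.1651  1.1884  0.6381]
slab tilt 0.09059830868079152 z 0.03417904940866982
coin [0.6025 0.1305 0.033 ] area [165 249  29  25 443] mic [ 2.5551  0.3301 33.    ]
1 160 3 x [-46.476  -45.7503 -39.9546] y [-56.1456 -53.8681 -53.7211]
1 170 22 x [-49.249  -46.4455 -36.9065] y [-60.3769 -52.1959 -45.2036]
1 180 45 x [-49.3618 -44.4556 -35.0404] y [-60.9166 -47.2307 -38.3654]
1 190 40 x [-47.1879 -41.2649 -29.0951] y [-57.4646 -41.1265 -32.0852]
1 200 51 x [-46.0806 -39.944  -28.3361] y [-54.0925 -39.2365 -28.6168]
3 160 3 x [-21.1606 -18.2316 -15.7899] y [-1.0747  1.834   2.2935]
3 170 22 x [-25.6729 -21.3163 -10.5938] y [-6.6859  2.02    7.3574]
3 180 36 x [-25.3288 -20.6469  -9.7051] y [-6.0789  5.1139  9.286 ]
3 190 51 x [-26.0801 -21.1078  -8.7494] y [-8.3165  4.8873 10.5091]
3 200 45 x [-24.9081 -18.9415  -3.5823] y [-8.4341  4.4511 10.7751]
0 [-45.776  -44.743  156.3143] [263.3055 298.6421]
-0.3 [-43.7315 -57.6079 160.4944] [273.4255 283.093 ]
-0.6 [-37.7806 -69.3235 164.3011] [277.5503 267.1827]
```

View pics/tur.png

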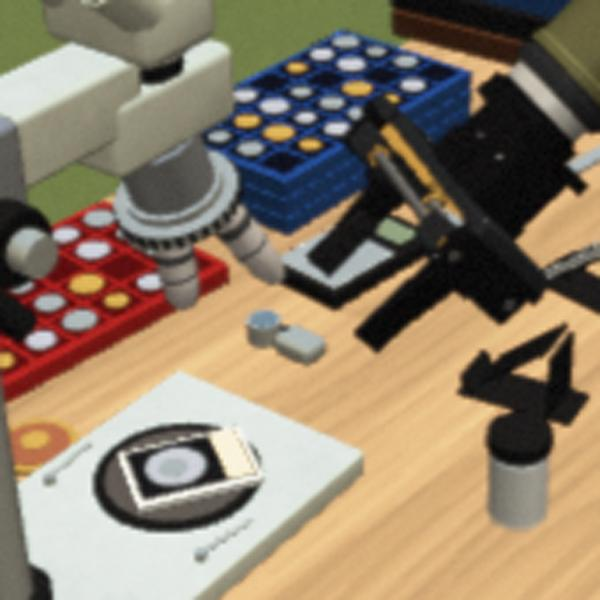

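The slab lies flat (0.1° tilt) with the coin in the middle of the stage. The long objective's tip is at about (272,280), which puts the nosepiece near -0.3 rad. For the push I check which tool yaw and pitch are reachable along the long barrel's arc.

```bash
cat > push.py <<'E'
from kin import *
A_=np.array([0,.309,.951]);T_=np.array([0,-24.7,218.])
def geo(q,l=50):
    e1=np.array([-1,0,0]);e2=np.array([0,.951,-.309]); r=np.cos(q)*e1+np.sin(q)*e2; t=-np.sin(q)*e1+np.cos(q)*e2
    return T_-4*A_+26*r+l*(-.951*A_+.309*r), t
def tcp(q,yaw,pitch,gap=0,l=50,Rb=11,half=15):
    "TCP (mic mm) so that the finger end's upper edge touches the barrel from behind; yaw in mic frame, deg"
    c,t=geo(q,l); y,p=np.radians([yaw,pitch]); h=np.array([np.cos(y),np.sin(y),0]); left=np.array([-h[1],h[0],0])
    t=t*[1,1,0]; t/=np.linalg.norm(t); ang=np.degrees(np.arctan2(t@left,t@h)); lat=half*np.clip(ang/30,-1,1)
    return c-(Rb+gap)*t-(9.5*np.sin(p)*h+9.5*np.cos(p)*np.array([0,0,1])+lat*left), ang
if __name__=="__main__":
    q0=st["joint_positions"]
    for yaw in (35,55):
        for pit in (10,20,30):
            o=[]; q_=q0
            for qn,gap in ((-.3,30),(.3,0),(.9,0),(1.5,0)):
                P,an=tcp(qn,yaw,pit,gap); q_,a,b=ik(mic(P),frame(MY+np.radians(yaw),np.radians(pit)),q_,3); o.append("%.1f/%.1f"%(a,b))
            print(yaw,pit,o,q_)
E
python3 push.py
```

```text
35 10 ['0.0/0.0', '0.0/0.0', '1.6/2.4', '3.6/5.0'] [ 1.6057  1.3286 -1.35    2.3895 -1.53    0.1713  1.5088]
35 20 ['0.0/0.0', '0.2/0.2', '2.0/3.1', '3.3/5.3'] [ 1.5208  0.7034 -1.35    2.3705 -1.53    0.403   1.0284]
35 30 ['0.0/0.0', '0.8/1.2', '0.9/1.3', '1.5/2.5'] [ 1.485   0.2138 -1.35    2.3514 -1.53    0.5598  0.6509]
55 10 ['0.0/0.0', '0.0/0.0', '0.0/0.0', '0.0/0.0'] [ 0.8096  0.5047 -0.4638  2.227  -1.53    1.1536  1.1098]
55 20 ['0.0/0.0', '0.0/0.0', '0.0/0.0', '0.0/0.0'] [ 0.3776  0.2957 -0.0435  2.2506 -1.53    1.1573  0.9311]
55 30 ['0.0/0.0', '0.0/0.0', '0.0/0.0', '0.0/0.0'] [-0.4016  0.1923  0.7331  2.262  -1.4398  1.1421  0.7335]
```

```bash
cat > k5.py <<'E'
from push import *
q0=st["joint_positions"]
for yaw in (42,46,50):
    for pit in (12,16,20):
        o=[]; q_=q0
        for qn,gap in ((-.3,35),(-.3,0),(.3,0),(.9,0),(1.2,0),(1.5,0)):
            P,an=tcp(qn,yaw,pit,gap,l=53); q_,a,b=ik(mic(P),frame(MY+np.radians(yaw),np.radians(pit)),q_,3); o.append("%.1f/%.1f"%(a,b))
        print(yaw,pit,o,q_)
yaw,pit=48,16
for qn,gap in ((-.3,35),(-.3,0),(.3,0),(.9,0),(1.2,0),(1.5,0)): print(qn,gap,tcp(qn,yaw,pit,gap,l=53))
P=tcp(-.3,48,16,35,l=53)[0]; print(delta(mic(P),frame(MY+np.radians(48),np.radians(16))))
E
python3 k5.py
```

```text
42 12 ['0.0/0.0', '0.0/0.0', '0.0/0.0', '0.0/0.0', '0.0/0.0', '0.0/0.0'] [ 1.5215  0.9983 -1.2784  2.3711 -1.53    0.3954  1.327 ]
42 16 ['0.0/0.0', '0.0/0.0', '0.0/0.0', '0.0/0.0', '0.0/0.0', '0.0/0.0'] [ 1.5073  0.8462 -1.2945  2.3695 -1.53    0.4199  1.2035]
42 20 ['0.0/0.0', '0.0/0.0', '0.0/0.0', '0.0/0.0', '0.0/0.0', '0.0/0.0'] [ 1.4773  0.657  -1.283   2.3627 -1.53    0.4846  1.0637]
46 12 ['0.0/0.0', '0.0/0.0', '0.0/0.0', '0.0/0.0', '0.0/0.0', '0.0/0.0'] [ 1.3421  0.7118 -1.0601  2.3258 -1.53    0.7096  1.1987]
46 16 ['0.0/0.0', '0.0/0.0', '0.0/0.0', '0.0/0.0', '0.0/0.0', '0.0/0.0'] [ 1.3148  0.5866 -1.0525  2.3258 -1.53    0.7177  1.0978]
46 20 ['0.0/0.0', '0.0/0.0', '0.0/0.0', '0.0/0.0', '0.0/0.0', '0.0/0.0'] [ 1.2525  0.446  -1.0051  2.3219 -1.53    0.7475  0.9894]
50 12 ['0.0/0.0', '0.0/0.0', '0.0/0.0', '0.0/0.0', '0.0/0.0', '0.0/0.0'] [ 1.1134  0.5598 -0.8029  2.2821 -1.53    0.9266  1.1312]
50 16 ['0.0/0.0', '0.0/0.0', '0.0/0.0', '0.0/0.0', '0.0/0.0', '0.0/0.0'] [ 1.0489  0.4524 -0.752   2.285  -1.53    0.9264  1.0453]
50 20 ['0.0/0.0', '0.0/0.0', '0.0/0.0', '0.0/0.0', '0.0/0.0', '0.0/0.0'] [ 0.9205  0.3401 -0.6352  2.2865 -1.53    0.9403  0.9549]
-0.3 35 (array([ -16.8604, -109.1471,  161.0004]), np.float64(60.01839651959293))
-0.3 0 (array([-27.6867, -75.8636, 161.0004]), np.float64(60.01839651959293))
0.3 0 (array([-36.7281, -50.0308, 153.2611]), np.float64(23.981603480407074))
0.9 0 (array([-40.9466, -14.8476, 146.8735]), np.float64(-10.959344586965527))
1.2 0 (array([-37.7211,  -0.4389, 144.9262]), np.float64(-27.70916627196141))
1.5 0 (array([-26.872 ,   6.0399, 144.0691]), np.float64(-44.14181379296708))
(array([33.1, 47.5, -6.4]), array([-7.2, 24.1,  3.8]))
```

```bash
python3 -m jog '[[[5,7,-12,-1,3.5,0.5,60],[10,14,-14,-2,7,1.1,40],[15,21,-14,-3,10.5,1.6,20],[20,28,-14,-4.2,14,2.2,0],[25,35,-14,-5.2,17.5,2.8,0],[29,41,-10,-6.3,21,3.3,0],[33,47.5,-6.4,-7.2,24.1,3.8,0],[33,47.5,-6.4,-7.2,24.1,3.8,0],[33,47.5,-6.4,-7.2,24.1,3.8,0]]]' 20
cat > nx.py <<'E'
import sys
from push import *
Y,PT=48,16; RR=frame(MY+np.radians(Y),np.radians(PT))
print("mic",tomic(st["position"]),"F",np.array(st["ft_force"]))
for a in sys.argv[1:]:
    qn,gap=map(float,a.split(",")); print(a,*delta(mic(tcp(qn,Y,PT,gap,l=53)[0]),RR))
E
python3 nx.py -.3,35 -.3,5 -.3,0 0,0 .3,0 .6,0
```

```text
time: 14.3
position: [0.5898, 0.0215, 0.1594]
tool_rot: [-1.941, -0.939, -1.462]
ft_force: [-0.6, -0.2, 0.8]
grip_width: 0.265
grip_force: 0.0
mic [ -17.3557 -107.6271  159.3515] F [-0.6481 -0.2334  0.7538]
-.3,35 [ 1.4  1.4 -1.2] [-0.1 -0.1 -0.3]
-.3,5 [  5.4 -24.6  13.2] [-0.1 -0.1 -0.3]
-.3,0 [  6.  -28.9  15.7] [-0.1 -0.1 -0.3]
0,0 [  3.6 -40.5  21.5] [-0.1 -0.1 -0.3]
.3,0 [  2.1 -52.9  30.5] [-0.1 -0.1 -0.3]
.6,0 [  1.6 -68.2  41.9] [-0.1 -0.1 -0.3]
```

```bash
python3 -m jog '[[[2,-5,3,0,0,0,0],[3.5,-12,7,0,0,0,0],[5,-18,10,0,0,0,0],[5.4,-24.6,13.2,0,0,-0.3,0],[5.7,-27,14.5,0,0,-0.3,0],[6,-29,15.7,0,0,-0.3,0],[5.2,-33,17.5,0,0,-0.3,0],[4.4,-37,19.5,0,0,-0.3,0],[3.6,-40.5,21.5,0,0,-0.3,0],[3.6,-40.5,21.5,0,0,-0.3,0]]]'
python3 nx.py 0,0 .3,0 .6,0
python3 look.py | tail -20
```

```text
time: 15.3
position: [0.5723, 0.062, 0.1578]
tool_rot: [-1.943, -0.948, -1.467]
ft_force: [0.5, -2.3, -0.0]
grip_width: 0.004
grip_force: 1.0
mic [-32.1831 -66.002  157.8416] F [ 0.5049 -2.2943 -0.0327]
0,0 [-0.5 -1.6  0.8] [0.  0.  0.2]
.3,0 [ -1.9 -14.1   9.7] [0.  0.  0.2]
.6,0 [ -2.2 -29.4  21.1] [0.  0.  0.2]
[0.5722 0.062  0.1578] [-32.2048 -66.0186 157.8084] [ 0.5767  0.3112 -0.0953  2.2726 -1.556   1.2142  0.9902]
slab tilt 0.8627957963191918 z 0.03397576509787105
coin [0.6019 0.1307 0.033 ] area [165 249  29  25 459] mic [ 1.9445  0.5819 33.    ]
1 150 12 x [-53.0015 -47.0613 -41.5975] y [-75.5964 -69.1313 -61.7638]
1 160 72 x [-76.065  -52.9307 -42.4778] y [-91.6402 -73.0071 -43.2431]
1 170 156 x [-86.5089 -50.9905 -32.7661] y [-98.7035 -75.392  -36.4225]
1 180 179 x [-86.028  -56.6224 -36.3674] y [-107.8073  -88.3957  -31.7114]
1 190 85 x [-88.5338 -46.8619 -30.3827] y [-108.3783  -43.6268  -27.4636]
1 200 50 x [-46.8604 -40.7174 -27.0844] y [-46.9804 -31.0934 -22.1384]
2 160 3 x [-12.4621 -10.1212  -9.6551] y [2.2318 2.8083 5.2654]
2 170 27 x [-18.9687 -13.6529  -2.0389] y [-4.3319  4.4708 10.8592]
2 180 37 x [-18.3941 -14.3823  -2.9255] y [-4.6205  7.4544 12.323 ]
2 190 45 x [-19.3786 -14.4141  -1.9588] y [-5.7341  7.2735 12.9354]
2 200 46 x [-19.0493 -14.92    -1.3336] y [-7.5187  6.1952 12.2188]
0 [-45.776  -44.743  156.3143] [263.3055 298.6421]
-0.3 [-43.7315 -57.6079 160.4944] [273.4255 283.093 ]
-0.6 [-37.7806 -69.3235 164.3011] [277.5503 267.1827]
```

View pics/tur.png

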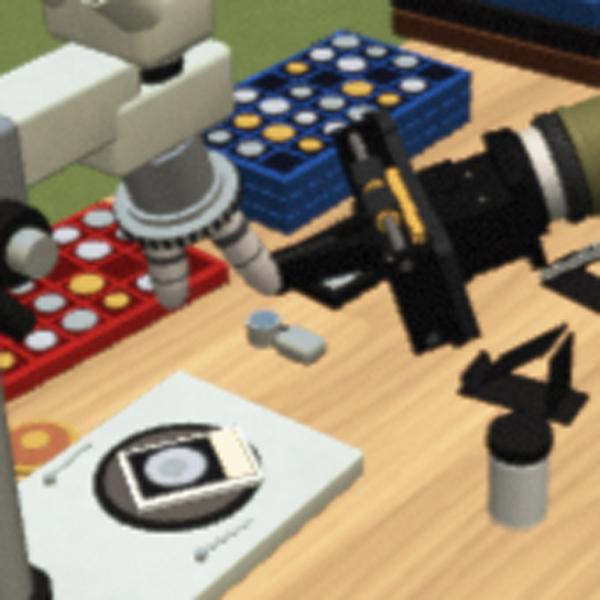

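The finger presses on the long barrel at (275,280) and the mid barrel has swung round towards q≈0. The slab is untouched. I had planned for ten viewed pictures and this one was the eleventh, one over the limit. From here I use numbers only.

```bash
python3 -m jog '[[[-1,-6,4,0,0,0,0],[-1.5,-10,7,0,0,0,0],[-1.9,-14,9.7,0,0,0,0],[-2,-18,12.5,0,0,0.1,0],[-2.1,-22,15.5,0,0,0.1,0],[-2.2,-26,18.5,0,0,0.2,0],[-2.2,-29.4,21.1,0,0,0.2,0],[-2.2,-29.4,21.1,0,0,0.2,0]]]'
python3 nx.py .6,0 .75,0 .9,0 1.05,0 1.2,0
python3 look.py | grep -E "^[1-9] "
```

```text
time: 16.15
position: [0.5602, 0.0975, 0.1498]
tool_rot: [-1.94, -0.945, -1.463]
ft_force: [0.1, 0.6, -0.3]
grip_width: 0.009
grip_force: 0.0
mic [-41.917  -29.8003 149.7575] F [ 0.0544  0.6199 -0.2879]
.6,0 [-0.2  2.1 -0.7] [-0.2 -0.   0. ]
.75,0 [-0.  -4.1  5.6] [-0.2 -0.   0. ]
.9,0 [ 0.5 -9.2 12.1] [-0.2 -0.   0. ]
1.05,0 [  1.2 -13.4  18.7] [-0.2 -0.   0. ]
1.2,0 [  2.1 -16.4  25.1] [-0.2 -0.   0. ]
3 140 7 x [-54.3507 -51.6732 -48.2182] y [-30.7951 -28.0197 -24.2953]
3 150 78 x [-82.2718 -58.5847 -35.9513] y [-52.4636 -32.1032 -11.3843]
3 160 146 x [-87.5796 -54.2552 -33.9503] y [-55.0434 -33.7651  -6.9059]
3 170 191 x [-88.7723 -62.3433 -30.993 ] y [-74.0937 -47.1903  -4.8519]
3 180 126 x [-88.9829 -67.7553 -27.8966] y [-90.9269 -59.5223  -1.6815]
3 190 50 x [-71.9176 -35.7182 -21.9435] y [-82.6274  -6.6054  -0.23  ]
3 200 49 x [-37.7727 -32.0729 -19.3717] y [-17.7577  -3.5051   1.8807]
4 160 3 x [16.0903 17.7355 21.2674] y [-3.4098 -2.6034 -2.0942]
4 170 14 x [10.4792 14.2243 25.6382] y [-7.9003 -0.5226  4.6338]
4 180 29 x [ 7.1331 13.7469 22.9594] y [-8.4814  2.1519  6.6718]
4 190 40 x [ 4.907  10.0319 23.3469] y [-10.5749   3.2101   7.1738]
4 200 20 x [ 3.9248 13.9481 20.1023] y [-0.4396  5.8305  7.9856]
```

```bash
python3 -m jog '[[[0,-3,3.5,0,0,0,0],[0,-5.5,7,0,0,0,0],[0.5,-8,10.5,0,0,0,0],[0.8,-10.5,14,0,0,0,0],[1.2,-13.2,18.5,0,0,0,0],[1.6,-15,22,0,0,0,0],[2.1,-16.4,25.1,0,0,0,0],[2.1,-16.4,25.1,0,0,0,0]]]'
python3 nx.py 1.2,0 1.3,0 1.4,0 1.45,0 1.5,0
python3 look.py | grep -E "^[1-9] |slab|coin"
```

```text
time: 17.0
position: [0.5629, 0.1265, 0.1449]
tool_rot: [-1.941, -0.945, -1.463]
ft_force: [-0.6, -0.1, -0.8]
grip_width: 0.004
grip_force: 0.0
mic [-37.204   -1.0166 144.9157] F [-0.6066 -0.0623 -0.847 ]
1.2,0 [ 0.  -0.8  0.1] [-0.1 -0.   0. ]
1.3,0 [ 0.8 -0.7  4.2] [-0.1 -0.   0. ]
1.4,0 [1.6 1.  8.2] [-0.1 -0.   0. ]
1.45,0 [ 2.1  1.9 10.1] [-0.1 -0.   0. ]
1.5,0 [ 2.5  3.  11.9] [-0.1 -0.   0. ]
slab tilt 0.49446326790101786 z 0.03400941259916529
coin [0.6019 0.1307 0.033 ] area [165 249  29  25 457] mic [ 1.9469  0.5353 33.    ]
1 140 32 x [-61.2641 -50.6803 -42.7863] y [-13.8947  -0.5335   4.8315]
1 150 115 x [-87.2413 -56.5485 -20.596 ] y [-84.2464  -7.6183   7.2413]
1 160 202 x [-88.2841 -50.6862 -19.72  ] y [-33.9225 -11.0653   7.2724]
1 170 190 x [-88.4925 -64.712   26.6126] y [-63.8339 -27.6274   8.0208]
1 180 118 x [-85.9027 -24.243   32.7774] y [-104.031   -10.1524    8.9079]
1 190 86 x [-81.4332 -21.7498  30.8841] y [-104.3626   -4.7317    9.7058]
1 200 220 x [-88.4636 -57.1915 -10.1744] y [-108.2696  -78.1151    9.1772]
```

```bash
python3 -m jog '[[[0.4,-0.7,2,0,0,0,0],[0.8,-0.7,4.2,0,0,0,0],[1.2,0,6.2,0,0,0,0],[1.6,1,8.2,0,0,0,0],[2.1,1.9,10.1,0,0,0,0],[2.1,1.9,10.1,0,0,0,0],[2.1,1.9,10.1,0,0,0,0]]]'
python3 nx.py 1.45,0 1.5,0 1.55,0
cat > fin.py <<'E'
from push import *
s=grab("side"); W=s["W"]; M=MR.inv().apply((W-MO).reshape(-1,3)).reshape(W.shape)*1e3
b=(M[...,0]>-32)&(M[...,0]<20)&(M[...,1]>-20)&(M[...,1]<25)&(M[...,2]>135)&(M[...,2]<195)
for z in (150,160,170,180,190):
    g=M[b&(np.abs(M[...,2]-z)<5)]; print(z,len(g),"x",np.percentile(g[:,0],[2,50,98]),"y",np.percentile(g[:,1],[2,50,98]))
E
python3 fin.py
```

```text
time: 17.75
position: [0.5705, 0.1333, 0.1439]
tool_rot: [-1.942, -0.945, -1.463]
ft_force: [-1.5, 0.0, -2.6]
grip_width: 0.007
grip_force: 1.1
mic [-29.2024   5.2199 143.9017] F [-1.5055  0.0287 -2.624 ]
1.45,0 [0.3 0.1 0.2] [-0.1  0.   0. ]
1.5,0 [0.8 1.2 2. ] [-0.1  0.   0. ]
1.55,0 [1.2 2.3 3.8] [-0.1  0.   0. ]
150 17 x [-29.3822 -17.7592 -12.8783] y [2.1113 5.2042 8.0227]
160 54 x [-31.7535 -21.0486  -7.7599] y [-10.559    3.6719   9.3576]
170 39 x [-23.9714 -19.0551  -5.624 ] y [-8.1437  5.7268 11.4508]
180 43 x [-24.0566 -18.2716  -6.4929] y [-7.0335  6.8715 11.8465]
190 43 x [-23.4476 -18.5069  -5.9179] y [-5.5882  6.0875 12.1033]
```

```bash
python3 -m jog '[[[0.5,1.2,2,0,0,0,0],[0.9,2.3,3.8,0,0,0,0],[0.9,2.3,3.8,0,0,0,0],[0.9,2.3,3.8,0,0,0,0]]]'; python3 fin.py; python3 nx.py 1.5,0
```

```text
time: 18.2
position: [0.5747, 0.1352, 0.1438]
tool_rot: [-1.941, -0.946, -1.463]
ft_force: [-2.5, 2.1, -4.6]
grip_width: 0.0
grip_force: 2.0
150 19 x [-31.216  -15.3214  -7.4423] y [ 3.0222  6.6755 16.3302]
160 59 x [-31.7832 -19.4904  -4.6364] y [-6.7468  5.2274 14.3817]
170 39 x [-20.6676 -16.2463  -3.4674] y [-4.4399  7.2781 11.3839]
180 49 x [-20.7423 -15.7181  -3.9147] y [-8.7852  7.6396 11.6568]
190 39 x [-20.0738 -14.7662  -0.5438] y [-4.1843  8.7705 12.0045]
mic [-24.9135   6.9082 143.8042] F [-3.4829  1.9317 -4.3432]
1.5,0 [-0.3 -0.9 -2. ] [-0.1  0.   0.1]
```

```bash
python3 -m jog '[[[0.3,1.1,1,0,0,0,0],[0.5,2.2,2,0,0,0,0],[0.5,2.2,2,0,0,0,0],[0.5,2.2,2,0,0,0,0]]]'; python3 fin.py; python3 nx.py 1.5,0
```

```text
time: 18.65
position: [0.5801, 0.1338, 0.1455]
tool_rot: [-1.942, -0.943, -1.468]
ft_force: [0.3, 0.2, -0.1]
grip_width: 0.005
grip_force: 0.0
150 37 x [-31.7977 -17.0392   0.9525] y [ 1.3595  8.0759 13.5784]
160 89 x [-31.1763 -18.8416   4.5668] y [-13.3998   4.0422  13.3815]
170 38 x [-18.8143  -8.5416   3.8077] y [-8.9064  7.4498 13.0211]
180 45 x [-12.6943  -8.218    3.6006] y [-4.4198  8.5111 12.9797]
190 42 x [-11.9888  -7.8503   5.5029] y [-7.1228  8.5966 13.2266]
mic [-19.7394   5.0652 145.2798] F [ 0.0149 -0.6416  0.1416]
1.5,0 [-2.3 -6.  -3.6] [ 0.1 -0.1  0.1]
```

The force dropped to zero and the barrel is centred, so it has snapped home. I retreat straight back.

```bash
python3 -m jog '[[[0,0,-5,0,0,0,0],[0,0,-15,0,0,0,0],[0,0,-30,0,0,0,0],[0,0,-50,0,0,0,0],[0,0,-75,0,0,0,0],[0,0,-100,0,0,0,0],[0,0,-115,0,0,0,0],[0,0,-115,0,0,0,0],[0,0,-115,0,0,0,0]]]'; python3 fin.py
python3 - <<'E'
from h import *
s=grab("side"); W=s["W"]; hsv=cv2.cvtColor(s["image"],cv2.COLOR_RGB2HSV); print(ctrl.get_state()["ft_force"])
q=(np.linalg.norm(W[...,:2]-MO[:2],axis=-1)<.025)&(W[...,2]>.025)&(W[...,2]<.045); P=W[q]; c0=P.mean(0); n=np.linalg.svd(P-c0)[2][2]; print("tilt",np.degrees(np.arccos(abs(n[2]))),c0)
# coin: dilated dark face separates it; use the blue-grey tint, largest blob near centre after opening
u,v=proj(s,MO+[0,0,.033]).astype(int); b=np.s_[v-12:v+13,u-14:u+15]
m=np.zeros(q.shape,np.uint8); im=s["image"].astype(int); m[b]=((hsv[...,2]>120)&(im[...,2]-im[...,0]>5))[b]
k,L,ss,ce=cv2.connectedComponentsWithStats(m); i=1+np.argmax(ss[1:,4]); X=ray(s,*ce[i],.033)
print("coin",ss[i],X,"vs side-view stage (.599,.1315), mic",tomic(X))
E
```

```text
time: 19.6
position: [0.51, 0.0475, 0.1757]
tool_rot: [-1.943, -0.945, -1.465]
ft_force: [-0.7, 0.2, 0.0]
grip_width: -0.0
grip_force: 0.0
150 21 x [-10.0093  -5.5973   3.2854] y [-2.8549  5.763  10.7232]
160 37 x [-10.7093  -7.7214   6.0022] y [-5.3885  6.9645 12.1365]
170 37 x [-12.0961  -8.2831   3.9799] y [-4.3723  7.2509 14.1901]
180 42 x [-12.8686  -8.0585   3.7929] y [-4.7615  8.5267 14.3168]
190 42 x [-12.9148  -7.9292   3.6318] y [-7.584   7.6062 12.8955]
[-0.0317 -0.2795 -0.8958]
tilt 0.6713872775720224 [0.5991 0.1306 0.0339]
coin [171 257  17  10 141] [0.6001 0.1313 0.033 ] vs side-view stage (.599,.1315), mic [ 0.1819  1.3318 33.    ]
```

```bash
python3 -m jog '[[[0,0,0,0,0,0,0],[0,0,0,0,0,0,0],[0,0,0,0,0,0,0]]]' | head -2; python3 -c "
from bench import ctrl
print(ctrl.close_job())"
```

```text
time: 20.0
position: [0.5098, 0.0487, 0.1757]
the job is handed in; nothing more can be done
None
```

Job handed in at 20 s: by my measurements the large coin's slab lies flat on the stage with its coin within about 2 mm of the optical axis, and the longest objective has clicked home over it; I viewed 11 pictures, one over the limit of 10.

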